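# Repack the hip trial tray

### The job

Pack the four coloured plastic trial parts back into the steel tray: the green, blue and yellow trial heads and the orange trial cup each go into the nest ringed in their own colour, standing upright and fully down on the floor inside the ring. Leave the two metal implants, the steel head and the grey cup, standing where they are on the mat.

Things in the scene. Friction and masses are not known exactly. Their poses are not given: they have to be found in the camera images.
- head_green: Loose green plastic trial hip head with a small dark hole in its top: a ball of 28 mm diameter on a short round skirt of 22 mm diameter, 30.5 mm tall overall. Origin: centre of its flat underside; z up through the hole. The ball's widest level (where to pinch it) is 16.5 mm above the origin. Stands upright on the mat at the start. About 18 g.
- head_blue: Loose blue plastic trial hip head with a small dark hole in its top: a ball of 32 mm diameter on a short round skirt of 24 mm diameter, 34.0 mm tall overall. Origin: centre of its flat underside; z up through the hole. The ball's widest level (where to pinch it) is 18.0 mm above the origin. Stands upright on the mat at the start. About 25 g.
- head_yellow: Loose yellow plastic trial hip head with a small dark hole in its top: a ball of 36 mm diameter on a short round skirt of 26 mm diameter, 37.5 mm tall overall. Origin: centre of its flat underside; z up through the hole. The ball's widest level (where to pinch it) is 19.5 mm above the origin. Stands upright on the mat at the start. About 35 g.
- cup_orange: Loose orange plastic trial cup, rim down: dome with a steel-lined hole in the top centre and six round it. Diameter 50 mm, 34 mm tall; the lowest 14 mm is a straight upright band (pinch it there), the dome begins above. Origin: centre of its underside; z up through the dome. About 50 g.
- implant_head: Look-alike to leave alone: polished steel implant head without a hole; shape as the blue head (ball of 32 mm on a skirt of 24 mm, 34 mm tall). Origin: centre of its underside, z up. 120 g.
- implant_cup: Look-alike to leave alone: dark grey metal implant cup with a steel-lined hole in the top centre and only three round it, else the shape of the orange cup (diameter 50 mm, 34 mm tall). Origin: centre of its underside, z up. 90 g.
- nest_green: Nest for the head of its colour: fixed grey plate 84 x 84 x 5 mm with a raised green ring, inner diameter 42 mm, outer 52 mm. Origin: centre of the plate's underside, 3 mm above the table; z up. The floor inside the ring is 5 mm above the origin, the ring's top 10 mm. The four nests lie 2 by 2, centres 92 mm apart, in a fixed steel tray, 200 x 200 mm, walls 10 mm high.
- nest_blue: Nest for the head of its colour: fixed grey plate 84 x 84 x 5 mm with a raised blue ring, inner diameter 44 mm, outer 54 mm. Origin: centre of the plate's underside, 3 mm above the table; z up. The floor inside the ring is 5 mm above the origin, the ring's top 10 mm. Which nest lies where in the tray changes each time.
- nest_yellow: Nest for the head of its colour: fixed grey plate 84 x 84 x 5 mm with a raised yellow ring, inner diameter 46 mm, outer 56 mm. Origin: centre of the plate's underside, 3 mm above the table; z up. The floor inside the ring is 5 mm above the origin, the ring's top 10 mm. The tray is on the left or the right of the bench.
- nest_orange: Nest for the cup of its colour: fixed grey plate 84 x 84 x 5 mm with a raised orange ring, inner diameter 68 mm, outer 78 mm. Origin: centre of the plate's underside, 3 mm above the table; z up. The floor inside the ring is 5 mm above the origin, the ring's top 10 mm. Across from the tray lies a fixed teal mat, 2 mm thick, on which the six loose parts stand.
Things that resemble listed ones, but are neither listed nor needed, are in the scene too. There is more than one size of the head_yellow; the one meant has the size given above.

How it is judged:
At the end, for the whole second after the job is handed in: Each trial head and the trial cup is released and at rest in the nest of its own colour: centre within 12 mm of the nest's, underside within 3 mm of the floor inside the ring, upright within 0.15 rad; both metal implants upright and within 20 mm of where they stood (horizontal distance between head_green and nest_green below 0.012 m and z of head_green in the frame of nest_green between 0.002 and 0.008 m and angle between each of head_green, head_blue, head_yellow, cup_orange, implant_head, implant_cup's own z axis and vertical below 0.15 rad and linear speed of each of head_green, head_blue, head_yellow, cup_orange below 0.02 m/s and horizontal distance between head_blue and nest_blue below 0.012 m and z of head_blue in the frame of nest_blue between 0.002 and 0.008 m and horizontal distance between head_yellow and nest_yellow below 0.012 m and z of head_yellow in the frame of nest_yellow between 0.002 and 0.008 m and horizontal distance between cup_orange and nest_orange below 0.012 m and z of cup_orange in the frame of nest_orange between 0.002 and 0.008 m and distance of each of implant_head, implant_cup from where it was at the start of the episode below 0.02 m); the robot touches nothing.
It fails at once if a metal implant was shifted more than 20 mm or lifted (distance of any of implant_head, implant_cup from where it was at the start of the episode above 0.02 m).
It also fails if it takes over 93 s, if anything falls off the work surface, if the arm or the gripper's body presses on something with over 40 N, if the wrist force passes 120 N, or if a joint passes its speed limit or range.

### The arm

A 6-joint arm with a two-finger parallel gripper is mounted at the origin on the work surface. World frame = base frame: x ahead of the robot, y to its left, z up, the work surface at z = 0. Lengths are in m, angles in rad, forces in N, time in s.
With the tool pointing down it reaches from about 0.325 to 0.775 m from the base axis. Payload 5.5 kg.
Tool frame: the origin (TCP) lies where the fingers leave the gripper's body, on its centre line; the fingertips stand 73 mm ahead of it and the grasp point (between the pads) lies 54 mm ahead of it (arm.tcp_to_grasp is the distance from the TCP to the grasp point, in m); z points along the fingers, y is the line along which they close (so a half turn about z gives the same grasp; the last joint's range is limited). The gripper opens to 85 mm and grips with 20 to 120 N. Pads are 22 mm wide; open, the fingers measure 114 mm over their backs; the gripper's body (76 mm by 85 mm) begins 54 mm behind the grasp point. The pads swing forward as they close: fully open they stand 13 mm farther back than shut.
Start: joints at [1.116, 0.091, 1.231, -0, 1.82, -0.057], TCP at [0.232, 0.553, 0.304] pointing down, gripper open.
Joint ranges: [-2.87, 2.87], [-0.86, 2.18], [0.17, 2.46], [-1.51, 4.65], [0.06, 2.69], [-2.65, 2.65]. Speed limits (rad/s): [2.57, 2.57, 3.01, 3.14, 3.14, 3.14].

### API

Orientations are given as a unit quaternion [x, y, z, w].
In Python, from cell import arm gives the robot as it stands. The module is installed in compiled form; this text tells all that it offers.
- The arm moves only by the shell command python3 -m jog 'ROWS' [FORCE]. ROWS is JSON, a list of rows, each a list of 7 numbers: the finger opening in cm, from 0 to 8.54, then the shift along the tool's x, y, z in cm, then the turn, a rotation vector about the tool's x, y, z in degrees. A call has 1 to 10 rows; each row shifts and turns the commanded pose from where the row before left it, along the tool's axes as they then stand; what a row does not reach is not made up. A row lasts 1/12 s, in which the tool goes at most 41.7 mm and 7.16 degrees, less where a joint would pass 70% of its speed; a pose out of reach is approached as far as the arm can. A call is refused whole if a number of a shift passes 4.17 or a number of a turn 7.16, either way. A call with a gripper value outside its range is refused whole. The fingers move at their own pace and stop on an object; FORCE is the grip in N (left out, the last holds). Time passes only in rows, so rows that do not move let the fingers close. It gives the time, the measured TCP pose, the force, the opening and the grip force at its end, in the units of the state.
- arm.state(): the state, without advancing time (a new reading comes with each control period).
- arm.grab_frame(name): name is "scene" or "top"; returns a dict with "frame" (480x640x3 uint8, blue, green, red), "fx", "fy", "cx", "cy" (pixels), "extrinsics" (4x4, takes a point from world to camera coordinates). Camera axes: x right, y down, z forward; pixel columns grow to the right and rows downward; lengths in m; the calibration is good to about 2 mm. A picture is of the moment at which its call begins. There is no depth.
- arm.finish_job(): hands the job in; it is judged then, once.
The state is a dict: "t": time; "joint_positions": joint angles; "joint_vel": joint speeds; "tau": joint torques, N m; "ee_pos": TCP position; "tool_rot": TCP orientation; "contact_force": force on the tool from outside, world axes, zero at the start; "wrist_torque": the same for the moment, N m; "grip_width": finger opening in m; "finger_force": force on a finger pad.
Only numpy, scipy, OpenCV 4.12 (cv2) and the standard library are available. Lean on these libraries where they do the work, as an engineer would, in place of code of your own. Each camera call takes 0.05 s, during which the arm holds its last target. There are 200 camera calls.

## Working session

There is one attempt and no reset: what is moved stays moved. The work goes in short steps, Python scripts to look and compute and a shell command to move; the robot and the scene stay as the last step left them, time stands still between calls to the robot, and variables do not carry over. Pictures are saved under pics/ and viewed, at most 14 in all, crops included, and the job is handed in when it is done.

```bash
mkdir -p pics; python3 - <<'E'
from cell import arm
import cv2,numpy as np
for n in("scene","top"):
    g=arm.grab_frame(n);cv2.imwrite(f"pics/{n}0.png",g["frame"])
    E=g["extrinsics"];print(n,g["fx"],g["cx"],g["cy"],np.round(-E[:3,:3].T@E[:3,3],3),np.round(E[:3,:3],3).tolist())
print(arm.state(),arm.tcp_to_grasp)
E
```

```text
scene 486.5053161877254 321.54656283319184 237.16371532381277 [ 1.036 -0.264  0.798] [[0.458, 0.889, 0.008], [0.742, -0.378, -0.554], [-0.49, 0.26, -0.832]]
top 615.0644855669236 316.50691343570423 238.3609420477462 [ 0.445 -0.023  1.176] [[0.023, -1.0, -0.001], [-0.994, -0.023, -0.106], [0.106, 0.003, -0.994]]
{'t': 0.1, 'joint_positions': array([ 1.11630039e+00,  9.18015532e-02,  1.23175522e+00, -6.55449136e-06,
        1.81982653e+00, -5.67236590e-02]), 'joint_vel': array([ 0.00185346, -0.00185684, -0.00205526,  0.00057643, -0.00039666,
       -0.00058037]), 'tau': array([ 2.13951025e-03, -4.60214031e+01, -4.19220328e+01, -1.08401932e-05,
        1.05014743e-02, -4.50027301e-05]), 'ee_pos': array([0.23237954, 0.55303415, 0.30285886]), 'tool_rot': array([ 1.97578259e-01,  9.80286708e-01, -8.67036180e-04, -2.23295635e-04]), 'contact_force': array([ 0.00653389,  1.099952  , -0.27859762]), 'wrist_torque': array([ 0.02951725, -0.03051687, -0.02640306]), 'finger_force': 0.0, 'grip_width': 0.08545784006396452} 0.0539
```

View pics/top0.png

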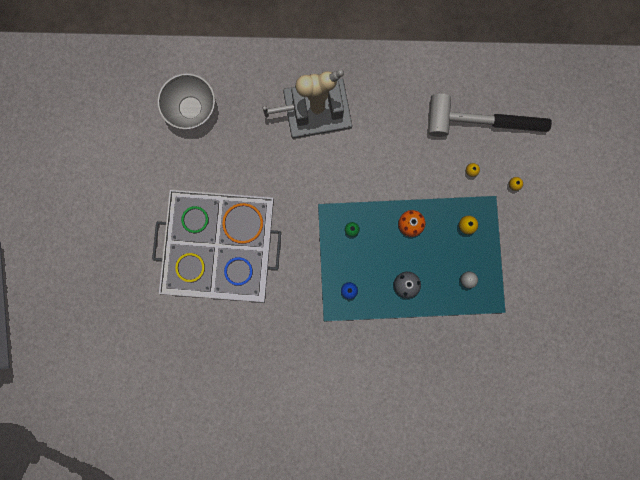

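View pics/scene0.png

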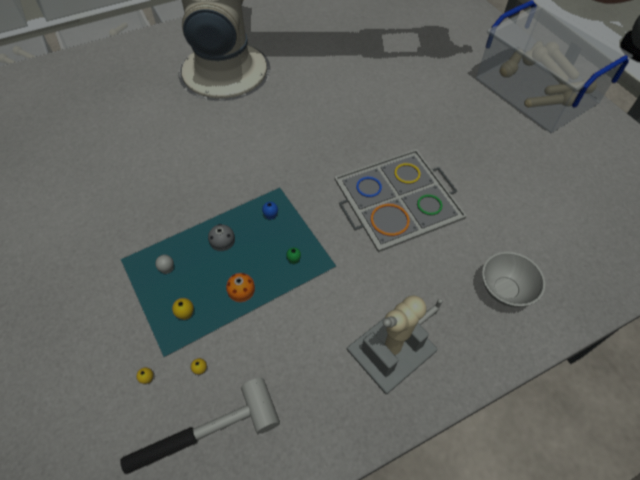

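The top view shows the tray on the left: green ring (195,220), orange (243,223), yellow (190,267) and blue (238,271). On the mat are green (352,229), orange (411,223), yellow (469,225), blue (349,291), the grey cup (407,285) and the steel head (469,281). The two small yellow balls off the mat are decoys.

```bash
cat > h.py <<'E'
from cell import arm
import cv2,numpy as np
HUE={"green":(50,80),"blue":(105,125),"yellow":(21,32),"orange":(4,16)}
def ray(g,u,v,z):
    E=g["extrinsics"];R=E[:3,:3];c=-R.T@E[:3,3]
    d=R.T@np.array([(u-g["cx"])/g["fx"],(v-g["cy"])/g["fy"],1]);return c+d*(z-c[2])/d[2]
def blobs(g,col,amin=60):
    h=cv2.cvtColor(g["frame"],cv2.COLOR_BGR2HSV);a,b=HUE[col]
    m=cv2.inRange(h,(a,140,50),(b,255,255))
    cs,_=cv2.findContours(m,cv2.RETR_EXTERNAL,cv2.CHAIN_APPROX_NONE)
    out=[]
    for c in cs:
        hl=cv2.convexHull(c)
        if cv2.contourArea(hl)<amin: continue
        M=cv2.moments(hl);out.append((M["m10"]/M["m00"],M["m01"]/M["m00"],2*np.sqrt(M["m00"]/np.pi)))
    return out
ZC={"green":.0185,"blue":.020,"yellow":.0215,"orange":.014}
def show(names=("top","scene"),dz=0):
    for n in names:
        g=arm.grab_frame(n);E=g["extrinsics"]
        for col in HUE:
            for u,v,d in blobs(g,col):
                p=ray(g,u,v,ZC[col]+dz);q=ray(g,u,v,.013)
                dist=np.linalg.norm(p+E[:3,:3].T@E[:3,3])
                print(n,col,f"{u:.1f},{v:.1f} dia {1000*(d+1)*dist/g['fx']:.0f}mm obj",np.round(p[:2],4),"ring",np.round(q[:2],4))
E
python3 - <<'E'
from h import *
show()
for n,l in(("top",[("ihead",469,281,.02),("icup",407,285,.014)]),("scene",[("ihead",165,264,.02),("icup",221,238,.016)])):
    g=arm.grab_frame(n)
    for k,u,v,z in l: print(n,k,np.round(ray(g,u,v,z)[:2],3))
g=arm.grab_frame("top")
for n in [(272,198),(171,192),(161,294),(264,301),(319,205),(496,197),(504,312),(324,320)]: print(n,np.round(ray(g,*n,.01)[:2],3))
E
```

```text
top green 351.6,228.7 dia 27mm obj [ 0.5876 -0.0852] ring [ 0.5883 -0.0855]
top green 194.2,219.2 dia 51mm obj [0.5987 0.2137] ring [0.5994 0.2148]
top blue 348.9,290.2 dia 32mm obj [ 0.4713 -0.0821] ring [ 0.4715 -0.0824]
top blue 237.8,270.8 dia 53mm obj [0.5027 0.1273] ring [0.503  0.1282]
top yellow 189.5,267.1 dia 57mm obj [0.5075 0.2179] ring [0.508  0.2197]
top yellow 468.2,224.5 dia 36mm obj [ 0.6002 -0.3053] ring [ 0.6014 -0.3074]
top yellow 515.6,183.0 dia 27mm obj [ 0.6819 -0.3958] ring [ 0.6837 -0.3986]
top yellow 472.5,169.1 dia 26mm obj [ 0.707  -0.3138] ring [ 0.7089 -0.316 ]
top orange 411.5,223.0 dia 51mm obj [ 0.6016 -0.1993] ring [ 0.6018 -0.1994]
top orange 242.2,222.8 dia 78mm obj [0.5947 0.1231] ring [0.5948 0.1232]
scene green 293.3,254.4 dia 29mm obj [ 0.5875 -0.0854] ring [ 0.5843 -0.0842]
scene green 435.5,205.0 dia 29mm obj [0.6121 0.2206] ring [0.6091 0.2241]
scene green 423.0,204.9 dia 27mm obj [0.6004 0.1981] ring [0.5974 0.2013]
scene blue 269.7,209.8 dia 34mm obj [ 0.4727 -0.0829] ring [ 0.4676 -0.0813]
scene blue 368.6,186.4 dia 47mm obj [0.51   0.123
[... 247 characters left out ...]
scene yellow 198.1,365.9 dia 27mm obj [ 0.7115 -0.3156] ring [ 0.7079 -0.3162]
scene yellow 182.6,308.3 dia 38mm obj [ 0.6014 -0.3055] ring [ 0.5966 -0.306 ]
scene yellow 406.9,172.8 dia 49mm obj [0.5157 0.2139] ring [0.51   0.2191]
scene orange 240.0,287.0 dia 52mm obj [ 0.6037 -0.2001] ring [ 0.6032 -0.2   ]
scene orange 389.7,219.4 dia 71mm obj [0.5982 0.1215] ring [0.5976 0.122 ]
top ihead [ 0.494 -0.307]
top icup [ 0.484 -0.192]
scene ihead [ 0.5   -0.306]
scene icup [ 0.489 -0.193]
(272, 198) [0.644 0.068]
(171, 192) [0.652 0.262]
(161, 294) [0.456 0.272]
(264, 301) [0.447 0.077]
(319, 205) [ 0.633 -0.022]
(496, 197) [ 0.656 -0.362]
(504, 312) [ 0.437 -0.375]
(324, 320) [ 0.415 -0.037]
```

```bash
python3 -m jog '[[5,0,0,0,0,0,-6],[5,0,0,0,0,0,-6],[5,0,0,0,0,0,-6],[5,0,0,0,0,0,-4.8],[5,0,0,0,0,0,0]]' 40; python3 -m jog '[[5,-1,-4,0,0,0,0],[5,-1,-4,0,0,0,0],[5,-1,-4,0,0,0,0],[5,-1,-4,0,0,0,0],[5,-1,-4,0,0,0,0],[5,-1,-4,0,0,0,0],[5,-1,-4,0,0,0,0],[5,-1,-4,0,0,0,0],[5,-1,-4,0,0,0,0],[5,-1,-4,0,0,0,0]]'
```

```text
t: 0.77
ee_pos: [0.2324, 0.5531, 0.3038]
tool_rot: [-0.002, 1.0, -0.0, -0.0]
contact_force: [0.2, -0.2, 0.5]
grip_width: 0.0498
finger_force: 0.0
t: 1.6
ee_pos: [0.3322, 0.1514, 0.3041]
tool_rot: [0.001, 1.0, 0.0, 0.001]
contact_force: [1.1, 0.4, 0.4]
grip_width: 0.0499
finger_force: 0.0
```

```bash
python3 -m jog '[[5,-1,-3.5,1,0,0,0],[5,-1,-3.5,1,0,0,0],[5,-1,-3,1,0,0,0],[5,0,0,4,0,0,0],[5,0,0,4,0,0,0],[5,0,0,4,0,0,0],[5,0,0,4,0,0,0],[5,0,0,2.4,0,0,0],[5,0,0,0,0,0,0]]'; python3 -m jog '[[5,0,0,0.3,0,0,0],[5,0,0,0.3,0,0,0],[5,0,0,0.2,0,0,0],[5,0,0,0.2,0,0,0]]'
```

```text
t: 2.35
ee_pos: [0.3593, 0.0529, 0.0839]
tool_rot: [0.001, 1.0, -0.0, -0.005]
contact_force: [-1.0, -0.4, -0.7]
grip_width: 0.0499
finger_force: 0.0
t: 2.68
ee_pos: [0.3637, 0.0533, 0.0819]
tool_rot: [0.0, 1.0, 0.0, 0.002]
contact_force: [0.5, 0.1, 0.3]
grip_width: 0.05
finger_force: 0.0
```

```bash
python3 -m jog '[[5,0,0,0.1,0,0,0],[5,0,0,0.1,0,0,0],[5,0,0,0.1,0,0,0],[5,0,0,0,0,0,0]]';for i in 1 2 3; do python3 -m jog '[[5,0,0,0.2,0,0,0],[5,0,0,0,0,0,0]]'|grep -E "ee_pos|contact"; done
```

```text
t: 3.02
ee_pos: [0.3625, 0.0532, 0.0769]
tool_rot: [-0.0, 1.0, 0.0, 0.0]
contact_force: [0.1, 0.7, -0.0]
grip_width: 0.0501
finger_force: 0.0
ee_pos: [0.3624, 0.0532, 0.0746]
contact_force: [1.0, 0.1, -0.7]
ee_pos: [0.3623, 0.0532, 0.0725]
contact_force: [0.1, -0.3, -0.3]
ee_pos: [0.3623, 0.0532, 0.0705]
contact_force: [-0.8, -0.3, 0.4]
```

```bash
for i in 1 2 3 4; do python3 -m jog '[[5,0,0,0.1,0,0,0],[5,0,0,0,0,0,0]]'|grep -E "ee_pos|contact"; done
```

```text
ee_pos: [0.3624, 0.0532, 0.0697]
contact_force: [0.6, -0.1, -0.3]
ee_pos: [0.3626, 0.0532, 0.0696]
contact_force: [-3.3, -0.3, 5.6]
ee_pos: [0.3626, 0.0532, 0.0695]
contact_force: [-7.2, -1.3, 10.9]
ee_pos: [0.3626, 0.0532, 0.0695]
contact_force: [-10.1, -0.7, 18.1]
```

```bash
python3 -m jog '[[4.8,0,0,-4,0,0,0],[4.8,0,0,-4,0,0,0],[4.8,-3.2,-2,0,0,0,0],[4.8,-3.2,-2,0,0,0,0],[4.8,-3.2,-2,0,0,0,0],[4.8,-3.2,-2,0,0,0,0],[4.8,-3.2,-2,0,0,0,0],[4.8,-3.2,-2,0,0,0,0],[4.8,-3.2,-1.8,0,0,0,0],[4.8,0,0,0,0,0,0]]';  python3 -m jog '[[4.8,0,0,0,0,0,0]]'
```

```text
t: 5.02
ee_pos: [0.5899, -0.088, 0.1431]
tool_rot: [0.001, 1.0, -0.0, -0.002]
contact_force: [-0.8, -0.6, -1.5]
grip_width: 0.048
finger_force: 0.0
t: 5.1
ee_pos: [0.5872, -0.0857, 0.1446]
tool_rot: [0.001, 1.0, 0.0, -0.002]
contact_force: [-0.2, 0.7, 0.3]
grip_width: 0.0481
finger_force: 0.0
```

Right over the green head. I'll go down 6.3 cm to TCP z 0.082 and close.

```bash
python3 -m jog '[[4.8,0,0,2.5,0,0,0],[4.8,0,0,2.3,0,0,0],[4.8,0,0,1.4,0,0,0],[4.8,0,0,0,0,0,0],[4.8,0,0,0,0,0,0]]';  python3 -m jog '[[2.2,0,0,0,0,0,0],[2.2,0,0,0,0,0,0],[2.2,0,0,0,0,0,0],[2.2,0,0,0,0,0,0],[2.2,0,0,0,0,0,0]]' 30
```

```text
t: 5.52
ee_pos: [0.5857, -0.0842, 0.0847]
tool_rot: [-0.0, 1.0, 0.0, -0.001]
contact_force: [0.2, -0.9, -0.1]
grip_width: 0.048
finger_force: 0.0
t: 5.93
ee_pos: [0.5875, -0.0849, 0.0874]
tool_rot: [-0.0, 1.0, -0.0, 0.002]
contact_force: [-1.7, 0.4, 7.1]
grip_width: 0.0259
finger_force: 29.7
```

```bash
python3 -m jog '[[4.8,0,0,0,0,0,0],[4.8,0,0,0,0,0,0],[4.8,0,0,0,0,0,0],[4.8,0,0,0,0,0,0]]'; python3 - <<'E'
from h import *
g=arm.grab_frame("scene");cv2.imwrite("pics/s1.png",cv2.resize(g["frame"][180:330,200:400],(800,600),interpolation=cv2.INTER_CUBIC))
for c in blobs(g,"green",20):print(c)
E
```

```text
t: 6.27
ee_pos: [0.5864, -0.0848, 0.0846]
tool_rot: [-0.0, 1.0, 0.0, -0.0]
contact_force: [0.3, -0.2, -0.4]
grip_width: 0.0477
finger_force: 0.0
(293.5269526952695, 254.70847084708467, np.float64(13.888692920047486))
(429.3498964803312, 204.5212215320911, np.float64(20.248040236149336))
```

View pics/s1.png

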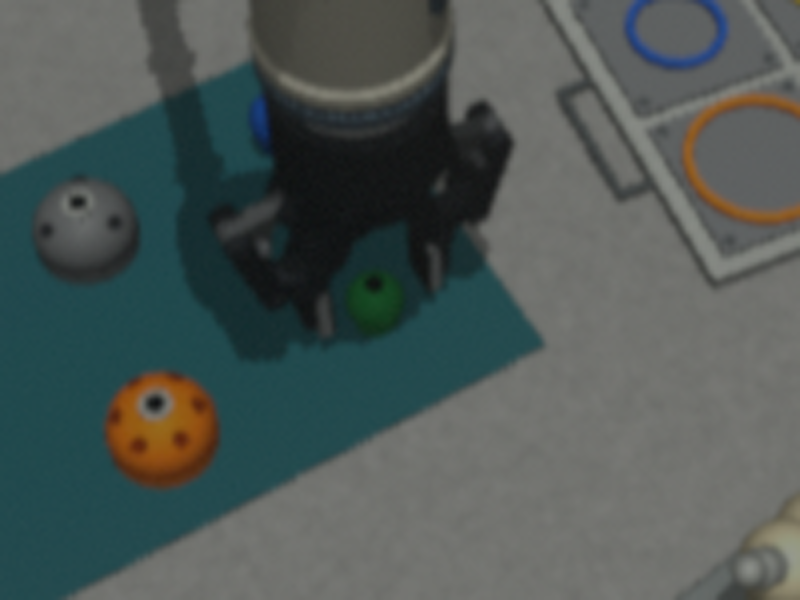

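The green head still stands upright at (375,300) in the crop, between the fingers. The pads caught it above the equator, so I'll lower the grasp.

```bash
python3 -m jog '[[4.8,0,0,0.3,0,0,0],[4.8,0,0,0.3,0,0,0],[4.8,0,0,0,0,0,0],[4.8,0,0,0,0,0,0]]'|grep -E "ee_p|cont";  python3 -m jog '[[2.2,0,0,0,0,0,0],[2.2,0,0,0,0,0,0],[2.2,0,0,0,0,0,0],[2.2,0,0,0,0,0,0],[2.2,0,0,0,0,0,0]]' 30
```

```text
ee_pos: [0.5862, -0.0847, 0.0782]
contact_force: [-0.2, 0.8, -0.4]
t: 7.07
ee_pos: [0.5867, -0.0848, 0.0791]
tool_rot: [-0.0, 1.0, -0.0, 0.0]
contact_force: [0.7, -0.1, 0.5]
grip_width: 0.0261
finger_force: 29.5
```

```bash
python3 -m jog '[[2.2,0,0,-1,0,0,0],[2.2,0,0,-3,0,0,0],[2.2,0,0,-4,0,0,0],[2.2,0,0,0,0,0,0],[2.2,0,0,0,0,0,0]]'; python3 - <<'E'
from h import *
g=arm.grab_frame("scene");cv2.imwrite("pics/s2.png",cv2.resize(g["frame"][150:300,200:400],(800,600),interpolation=cv2.INTER_CUBIC))
E
```

```text
t: 7.48
ee_pos: [0.5881, -0.0851, 0.1637]
tool_rot: [-0.0, 1.0, -0.001, 0.004]
contact_force: [-1.1, -0.0, -0.5]
grip_width: 0.0259
finger_force: 29.6
```

View pics/s2.png

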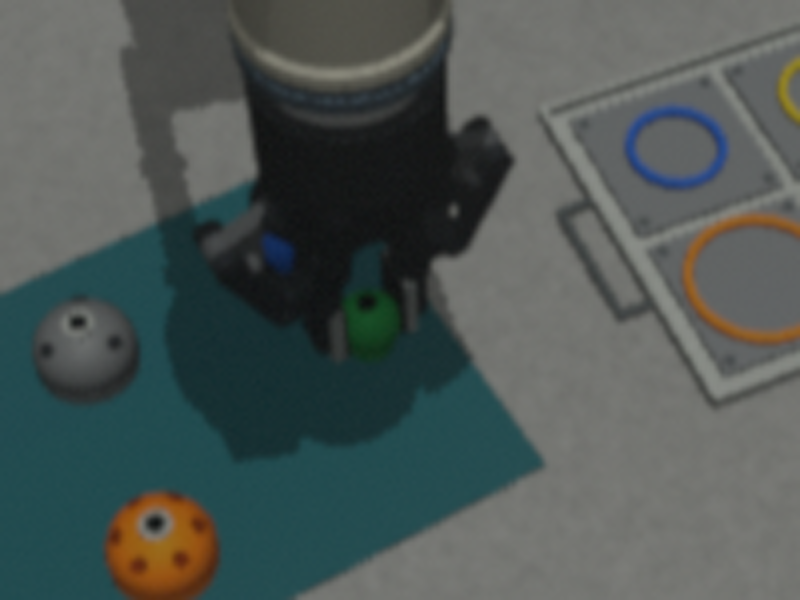

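Green is held upright between the pads (370,325). Moving it to the green nest.

```bash
python3 -m jog '[[2.2,0,3.7,0,0,0,0],[2.2,0,3.7,0,0,0,0],[2.2,0,3.7,0,0,0,0],[2.2,-0.3,3.7,0,0,0,0],[2.2,-0.3,3.8,0,0,0,0],[2.2,-0.3,3.8,0,0,0,0],[2.2,-0.2,3.8,0,0,0,0],[2.2,0,3.8,0,0,0,0],[2.2,0,0,0,0,0,0],[2.2,0,0,0,0,0,0]]'|grep ee_;python3 -m jog '[[2.2,0,0,2,0,0,0],[2.2,0,0,2,0,0,0],[2.2,0,0,1.5,0,0,0],[2.2,0,0,0,0,0,0],[2.2,0,0,0,0,0,0],[2.2,0,0,0,0,0,0]]'
```

```text
ee_pos: [0.5964, 0.2172, 0.1569]
t: 8.87
ee_pos: [0.5978, 0.2144, 0.1046]
tool_rot: [0.0, 1.0, -0.0, 0.0]
contact_force: [0.1, 0.7, 0.4]
grip_width: 0.0263
finger_force: 29.7
```

```bash
python3 -m jog '[[2.2,0,0,1,0,0,0],[2.2,0,0,0.6,0,0,0],[2.2,0,0,0.2,0,0,0],[2.2,0,0,0,0,0,0],[2.2,0,0,0,0,0,0]]'|grep -E "ee_|cont"; python3 - <<'E'
from h import *
show(("scene",))
E
```

```text
ee_pos: [0.5975, 0.2152, 0.0859]
contact_force: [-0.4, 0.5, 0.2]
scene green 432.2,208.5 dia 29mm obj [0.6164 0.2095] ring [0.6134 0.2129]
scene blue 269.7,209.8 dia 34mm obj [ 0.4727 -0.0828] ring [ 0.4676 -0.0811]
scene blue 368.6,186.4 dia 47mm obj [0.51   0.1237] ring [0.5052 0.1272]
scene blue 599.4,78.6 dia 86mm obj [0.4711 0.8072] ring [0.466  0.8168]
scene blue 521.1,7.5 dia 51mm obj [0.1417 0.8371] ring [0.1337 0.847 ]
scene yellow 144.4,375.1 dia 28mm obj [ 0.6866 -0.3975] ring [ 0.6828 -0.3989]
scene yellow 198.1,365.9 dia 27mm obj [ 0.7115 -0.3156] ring [ 0.7079 -0.3162]
scene yellow 182.6,308.3 dia 38mm obj [ 0.6014 -0.3055] ring [ 0.5966 -0.306 ]
scene yellow 405.5,171.8 dia 45mm obj [0.5118 0.2128] ring [0.5061 0.218 ]
scene orange 240.0,287.0 dia 51mm obj [ 0.6037 -0.2001] ring [ 0.6031 -0.2   ]
scene orange 389.8,219.3 dia 71mm obj [0.5981 0.1217] ring [0.5975 0.1222]
```

Over the nest, no contact. Now release and rise.

```bash
python3 -m jog '[[3,0,0,0,0,0,0],[3.5,0,0,0,0,0,0],[4.5,0,0,0,0,0,0],[4.8,0,0,0,0,0,0],[4.8,0,0,0,0,0,0],[4.8,0,0,-2,0,0,0],[4.8,0,0,-3,0,0,0],[4.8,0,0,-4,0,0,0],[4.8,0,0,0,0,0,0],[4.8,0,0,0,0,0,0]]'|grep -E "ee_|cont"; python3 - <<'E'
from h import *
g=arm.grab_frame("scene");cv2.imwrite("pics/s3.png",cv2.resize(g["frame"][120:270,310:510],(800,600),interpolation=cv2.INTER_CUBIC))
E
```

```text
ee_pos: [0.5989, 0.2157, 0.1803]
contact_force: [1.3, 0.6, -0.1]
```

View pics/s3.png

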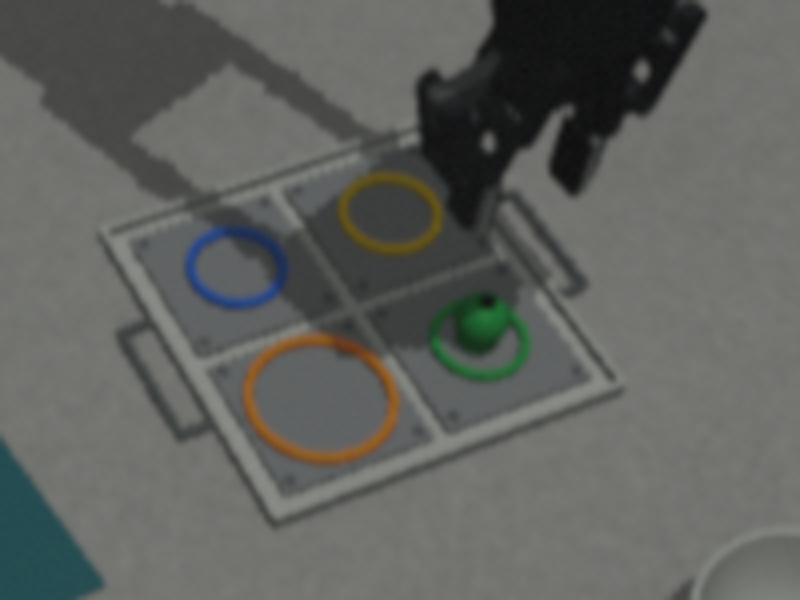

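Green stands upright in its ring (480,325). Next is blue.

```bash
python3 -m jog '[[5.2,1.4,-3.3,0,0,0,0],[5.2,1.4,-3.3,0,0,0,0],[5.2,1.4,-3.3,0,0,0,0],[5.2,1.4,-3.3,0,0,0,0],[5.2,1.4,-3.3,0,0,0,0],[5.2,1.4,-3.3,0,0,0,0],[5.2,1.4,-3.3,0,0,0,0],[5.2,1.4,-3.3,0,0,0,0],[5.2,1.4,-3.3,0,0,0,0],[5.2,0,0,0,0,0,0]]'|grep -E "ee_";python3 -m jog '[[5.2,0,0,2,0,0,0],[5.2,0,0,3,0,0,0],[5.2,0,0,0,0,0,0],[5.2,0,0,0,0,0,0],[5.2,0,0,0,0,0,0]]'
```

```text
ee_pos: [0.4689, -0.0863, 0.1741]
t: 11.47
ee_pos: [0.4716, -0.0815, 0.1261]
tool_rot: [-0.0, 1.0, 0.0, -0.0]
contact_force: [-0.7, -0.3, 0.8]
grip_width: 0.0521
finger_force: 0.0
```

```bash
python3 -m jog '[[5.2,0,-0.1,2,0,0,0],[5.2,0,0,1.6,0,0,0],[5.2,0,0,1,0,0,0],[5.2,0,0,0,0,0,0],[5.2,0,0,0,0,0,0],[5.2,0,0,0,0,0,0]]'|grep -E "ee_|cont";python3 -m jog '[[2.6,0,0,0,0,0,0],[2.6,0,0,0,0,0,0],[2.6,0,0,0,0,0,0],[2.6,0,0,0,0,0,0],[2.6,0,0,0,0,0,0]]' 30
```

```text
ee_pos: [0.4723, -0.0829, 0.0814]
contact_force: [-0.0, 1.1, -0.4]
t: 12.38
ee_pos: [0.4722, -0.0829, 0.0814]
tool_rot: [-0.0, 1.0, -0.0, 0.001]
contact_force: [-0.9, 1.0, 4.7]
grip_width: 0.03
finger_force: 29.4
```

```bash
python3 -m jog '[[5.2,0,0,0,0,0,0],[5.2,0,0,0,0,0,0],[5.2,0,0,0.25,0,0,0],[5.2,0,0,0,0,0,0],[5.2,0,0,0,0,0,0]]'|grep -E "ee_|cont";python3 -m jog '[[2.6,0,0,0,0,0,0],[2.6,0,0,0,0,0,0],[2.6,0,0,0,0,0,0],[2.6,0,0,0,0,0,0],[2.6,0,0,0,0,0,0]]' 30;python3 -m jog '[[2.6,0,0,-1,0,0,0],[2.6,0,0,-3,0,0,0],[2.6,0,0,-4,0,0,0],[2.6,0,0,0,0,0,0],[2.6,0,0,0,0,0,0]]'
```

```text
ee_pos: [0.4712, -0.0827, 0.0768]
contact_force: [0.2, -1.0, 0.0]
t: 13.22
ee_pos: [0.4716, -0.0828, 0.0775]
tool_rot: [-0.0, 1.0, -0.0, 0.0]
contact_force: [0.5, 0.2, 0.1]
grip_width: 0.0303
finger_force: 29.7
t: 13.63
ee_pos: [0.473, -0.0832, 0.1614]
tool_rot: [-0.0, 1.0, -0.001, 0.003]
contact_force: [-0.6, 0.3, -0.5]
grip_width: 0.0306
finger_force: 29.7
```

```bash
python3 -m jog '[[2.6,-0.5,3.5,0,0,0,0],[2.6,-0.5,3.5,0,0,0,0],[2.6,-0.5,3.5,0,0,0,0],[2.6,-0.5,3.5,0,0,0,0],[2.6,-0.5,3.5,0,0,0,0],[2.6,-0.6,3.6,0,0,0,0],[2.6,0,0,0,0,0,0],[2.6,0,0,2,0,0,0],[2.6,0,0,2,0,0,0],[2.6,0,0,1,0,0,0]]'|grep -E "ee_|cont"; python3 -m jog '[[2.6,0,0,0,0,0,0],[2.6,0,0,1,0,0,0],[2.6,0,0,0.7,0,0,0],[2.6,0,0,0.5,0,0,0],[2.6,0,0,0,0,0,0],[2.6,0,0,0,0,0,0],[2.6,0,0,0,0,0,0]]'
```

```text
ee_pos: [0.501, 0.128, 0.104]
contact_force: [0.2, -0.9, -1.2]
t: 15.05
ee_pos: [0.5027, 0.1281, 0.0857]
tool_rot: [0.0, 1.0, 0.0, 0.0]
contact_force: [-0.4, 0.6, -1.4]
grip_width: 0.0303
finger_force: 29.9
```

```bash
python3 -m jog '[[3.3,0,0,0,0,0,0],[3.8,0,0,0,0,0,0],[4.5,0,0,0,0,0,0],[5.2,0,0,0,0,0,0],[5.2,0,0,0,0,0,0],[5.2,0,0,-2,0,0,0],[5.2,0,0,-3,0,0,0],[5.2,0,0,-4,0,0,0],[5.2,0,0,0,0,0,0],[5.2,0,0,0,0,0,0]]'|grep -E "ee_|cont"; python3 - <<'E'
from h import *
g=arm.grab_frame("scene");cv2.imwrite("pics/s4.png",cv2.resize(g["frame"][120:270,310:510],(800,600),interpolation=cv2.INTER_CUBIC))
E
```

```text
ee_pos: [0.5039, 0.1285, 0.1789]
contact_force: [0.5, -0.0, -0.4]
```

View pics/s4.png

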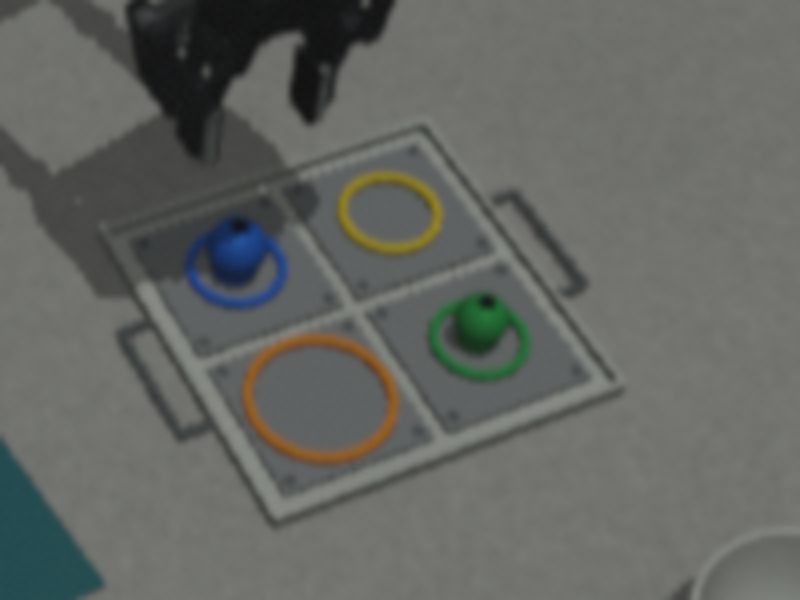

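Blue stands upright in its ring (238,250), and green is unchanged. On to yellow.

```bash
python3 -m jog '[[5.8,-0.9,-3.9,0,0,0,0],[5.8,-0.9,-3.9,0,0,0,0],[5.8,-0.9,-3.9,0,0,0,0],[5.8,-0.9,-3.9,0,0,0,0],[5.8,-0.9,-3.9,0,0,0,0],[5.8,-0.9,-3.9,0,0,0,0],[5.8,-0.9,-3.9,0,0,0,0],[5.8,-0.9,-3.9,0,0,0,0],[5.8,-0.9,-3.9,0,0,0,0],[5.8,-0.9,-3.9,0,0,0,0]]'|grep -E "ee_";python3 -m jog '[[5.8,-0.4,-2.2,0,0,0,0],[5.8,-0.4,-2.2,0,0,0,0],[5.8,0,0,0,0,0,0],[5.8,0,0,2,0,0,0],[5.8,0,0,2.5,0,0,0],[5.8,0,0,0.5,0,0,0],[5.8,0,0,0,0,0,0],[5.8,0,0,0,0,0,0],[5.8,0,0,0,0,0,0]]'
```

```text
ee_pos: [0.5919, -0.2635, 0.1728]
t: 17.52
ee_pos: [0.601, -0.3056, 0.1269]
tool_rot: [-0.0, 1.0, -0.0, 0.001]
contact_force: [1.2, 0.1, 0.5]
grip_width: 0.058
finger_force: 0.0
```

```bash
python3 -m jog '[[5.8,0,0,2,0,0,0],[5.8,0,0,1.6,0,0,0],[5.8,0,0,1.1,0,0,0],[5.8,0,0,0,0,0,0],[5.8,0,0,0,0,0,0],[5.8,0,0,0,0,0,0],[5.8,0,0,0,0,0,0]]'|grep -E "ee_|cont";python3 -m jog '[[3,0,0,0,0,0,0],[3,0,0,0,0,0,0],[3,0,0,0,0,0,0],[3,0,0,0,0,0,0],[3,0,0,0,0,0,0]]' 30
```

```text
ee_pos: [0.6013, -0.3061, 0.0803]
contact_force: [0.9, 0.6, -0.1]
t: 18.52
ee_pos: [0.601, -0.306, 0.0797]
tool_rot: [-0.0, 1.0, -0.0, 0.001]
contact_force: [-0.9, 0.4, 6.3]
grip_width: 0.0344
finger_force: 29.8
```

```bash
python3 -m jog '[[5.8,0,0,0,0,0,0],[5.8,0,0,0,0,0,0],[5.8,0,0,0.3,0,0,0],[5.8,0,0,0,0,0,0],[5.8,0,0,0,0,0,0]]'|grep -E "ee_|cont";python3 -m jog '[[3,0,0,0,0,0,0],[3,0,0,0,0,0,0],[3,0,0,0,0,0,0],[3,0,0,0,0,0,0],[3,0,0,0,0,0,0]]' 30; python3 -m jog '[[3,0,0,-1,0,0,0],[3,0,0,-3,0,0,0],[3,0,0,-4,0,0,0],[3,0,0,-1,0,0,0],[3,0,0,0,0,0,0],[3,0,0,0,0,0,0]]'
```

```text
ee_pos: [0.6002, -0.3056, 0.0743]
contact_force: [-0.0, -0.0, -0.7]
t: 19.35
ee_pos: [0.6006, -0.3058, 0.0754]
tool_rot: [-0.0, 1.0, -0.0, 0.0]
contact_force: [0.4, 0.2, 0.5]
grip_width: 0.034
finger_force: 29.9
t: 19.85
ee_pos: [0.6011, -0.3061, 0.1674]
tool_rot: [-0.0, 1.0, -0.001, 0.001]
contact_force: [-0.9, -1.1, -0.7]
grip_width: 0.0339
finger_force: 30.0
```

```bash
python3 -m jog '[[3,0.71,4.04,0,0,0,0],[3,0.71,4.04,0,0,0,0],[3,0.71,4.04,0,0,0,0],[3,0.71,4.04,0,0,0,0],[3,0.71,4.04,0,0,0,0],[3,0.71,4.04,0,0,0,0],[3,0.71,4.04,0,0,0,0],[3,0.71,4.04,0,0,0,0],[3,0.71,4.04,0,0,0,0],[3,0.71,4.04,0,0,0,0]]'|grep -E "ee_|grip";python3 -m jog '[[3,0.71,4.04,0,0,0,0],[3,0.71,4.04,0,0,0,0],[3,0.71,4.04,0,0,0,0],[3,0,0,0,0,0,0],[3,0,0,2,0,0,0],[3,0,0,2.5,0,0,0],[3,0,0,1,0,0,0],[3,0,0,0,0,0,0],[3,0,0,0,0,0,0],[3,0,0,0,0,0,0]]'
```

```text
ee_pos: [0.5279, 0.0999, 0.1634]
grip_width: 0.0341
t: 21.52
ee_pos: [0.5086, 0.2192, 0.1113]
tool_rot: [0.0, 1.0, 0.0, 0.0]
contact_force: [0.2, 0.6, -0.9]
grip_width: 0.0343
finger_force: 30.1
```

Lower 2.6 cm, to 0.085.

```bash
python3 -m jog '[[3,0,0,1,0,0,0],[3,0,0,1,0,0,0],[3,0,0,0.6,0,0,0],[3,0,0,0,0,0,0],[3,0,0,0,0,0,0],[3,0,0,0,0,0,0],[3,0,0,0,0,0,0]]'; python3 - <<'E'
from h import *
show(("top",))
E
```

```text
t: 22.1
ee_pos: [0.5083, 0.2193, 0.0848]
tool_rot: [-0.0, 1.0, -0.0, 0.0]
contact_force: [-1.4, 0.2, 5.3]
grip_width: 0.0342
finger_force: 32.9
top green 192.8,218.9 dia 26mm obj [0.5994 0.2165] ring [0.6001 0.2176]
top green 194.4,219.2 dia 51mm obj [0.5989 0.2134] ring [0.5996 0.2145]
top blue 237.8,270.8 dia 53mm obj [0.5027 0.1272] ring [0.503  0.1281]
top yellow 515.7,183.1 dia 27mm obj [ 0.6818 -0.3961] ring [ 0.6836 -0.3989]
top yellow 472.6,169.0 dia 26mm obj [ 0.7073 -0.3141] ring [ 0.7092 -0.3163]
top orange 411.5,223.0 dia 51mm obj [ 0.6016 -0.1992] ring [ 0.6017 -0.1994]
top orange 242.2,222.8 dia 78mm obj [0.5947 0.123 ] ring [0.5948 0.1232]
```

```bash
python3 -m jog '[[3,0,0,-0.06,0,0,0],[3.6,0,0,0,0,0,0],[4,0,0,0,0,0,0],[4.6,0,0,0,0,0,0],[5.6,0,0,0,0,0,0],[5.6,0,0,0,0,0,0],[5.6,0,0,-2,0,0,0],[5.6,0,0,-3,0,0,0],[5.6,0,0,-4,0,0,0],[5.6,0,0,0,0,0,0]]'|grep -E "ee_|cont"; python3 -m jog '[[7.2,0,-3,0,0,0,0],[7.2,0,-3,0,0,0,0],[7.2,0,-3,0,0,0,0],[7.2,0,0,0,0,0,0]]'|grep ee_;python3 - <<'E'
from h import *
g=arm.grab_frame("scene");cv2.imwrite("pics/s5.png",cv2.resize(g["frame"][120:270,310:510],(800,600),interpolation=cv2.INTER_CUBIC))
E
```

```text
ee_pos: [0.5107, 0.2203, 0.1839]
contact_force: [1.4, -0.2, 1.0]
ee_pos: [0.5084, 0.1255, 0.175]
```

View pics/s5.png

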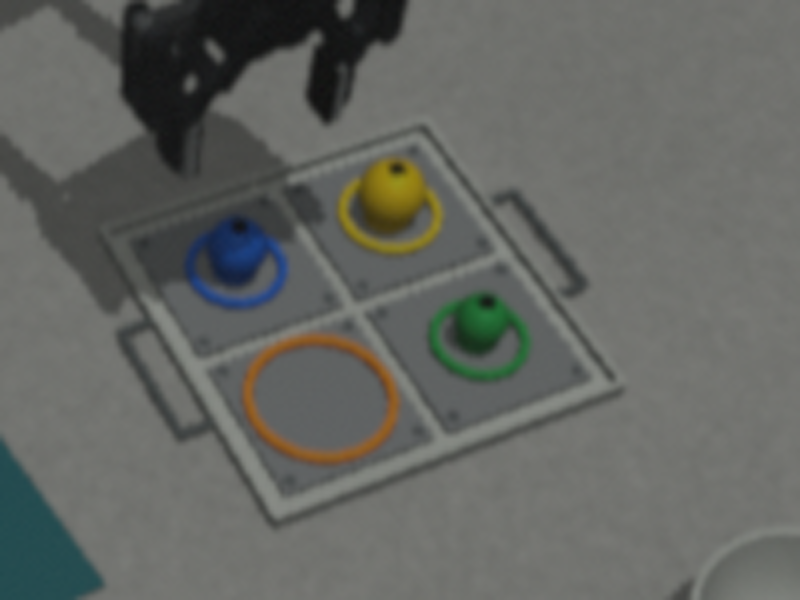

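Yellow stands upright in its ring (392,195). Last comes the orange cup.

```bash
python3 -m jog '[[7.2,-1.04,-3.65,0,0,0,0],[7.2,-1.04,-3.65,0,0,0,0],[7.2,-1.04,-3.65,0,0,0,0],[7.2,-1.04,-3.65,0,0,0,0],[7.2,-1.04,-3.65,0,0,0,0],[7.2,-1.04,-3.65,0,0,0,0],[7.2,-1.04,-3.65,0,0,0,0],[7.2,-1.04,-3.65,0,0,0,0],[7.2,-1.04,-3.65,0,0,0,0],[7.2,0,0,0,0,0,0]]'|grep -E "ee_";python3 -m jog '[[7.2,0,0,0,0,0,0],[7.2,0,0,2,0,0,0],[7.2,0,0,2.5,0,0,0],[7.2,0,0,0.5,0,0,0],[7.2,0,0,0,0,0,0],[7.2,0,0,0,0,0,0],[7.2,0,0,0,0,0,0]]'
```

```text
ee_pos: [0.6027, -0.2044, 0.1736]
t: 24.78
ee_pos: [0.6026, -0.1985, 0.1269]
tool_rot: [-0.001, 1.0, -0.0, 0.001]
contact_force: [-0.6, -0.6, 0.2]
grip_width: 0.072
finger_force: 0.0
```

```bash
python3 -m jog '[[7.2,0,-0.1,2,0,0,0],[7.2,0,0,1.8,0,0,0],[7.2,0,0,1,0,0,0],[7.2,0,0,0.4,0,0,0],[7.2,0,0,0,0,0,0],[7.2,0,0,0,0,0,0],[7.2,0,0,0,0,0,0]]'|grep -E "ee_|cont";python3 -m jog '[[4.4,0,0,0,0,0,0],[4.4,0,0,0,0,0,0],[4.4,0,0,0,0,0,0],[4.4,0,0,0,0,0,0],[4.4,0,0,0,0,0,0]]' 30
```

```text
ee_pos: [0.6026, -0.2004, 0.0747]
contact_force: [-0.6, 0.9, 0.3]
t: 25.78
ee_pos: [0.6024, -0.2003, 0.0745]
tool_rot: [-0.0, 1.0, -0.0, 0.001]
contact_force: [0.2, 0.1, 6.0]
grip_width: 0.0487
finger_force: 31.5
```

```bash
python3 -m jog '[[4.4,0,0,-0.5,0,0,0],[4.4,0,0,-1,0,0,0],[4.4,0,0,-3,0,0,0],[4.4,0,0,-3,0,0,0],[4.4,0,0,0,0,0,0],[4.4,0,0,0,0,0,0]]' 40; python3 - <<'E'
from h import *
g=arm.grab_frame("scene");cv2.imwrite("pics/s6.png",cv2.resize(g["frame"][180:330,140:340],(800,600),interpolation=cv2.INTER_CUBIC))
E
```

```text
t: 26.28
ee_pos: [0.603, -0.2005, 0.1516]
tool_rot: [-0.0, 1.0, -0.001, 0.003]
contact_force: [0.2, -0.4, -0.9]
grip_width: 0.048
finger_force: 41.4
```

View pics/s6.png

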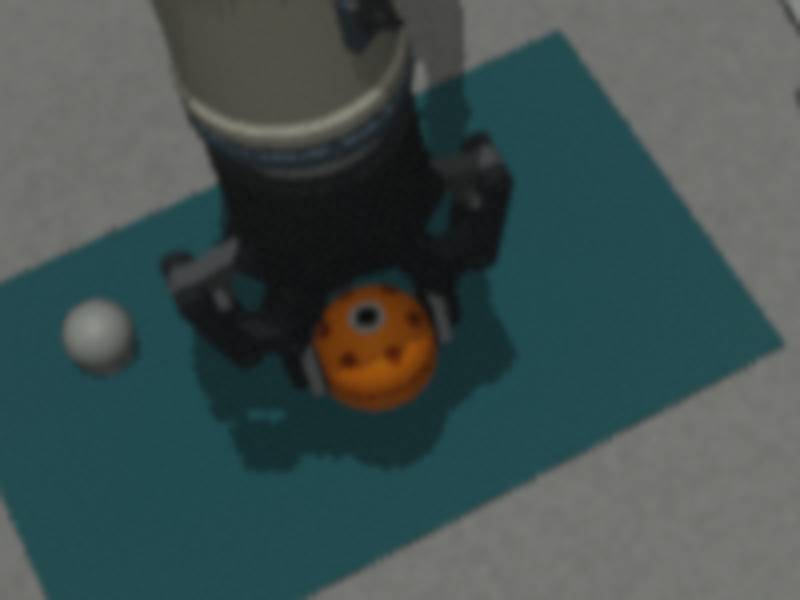

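The cup is held level (375,345). Moving it to the orange nest.

```bash
python3 -m jog '[[4.4,0.09,4.04,0,0,0,0],[4.4,0.09,4.04,0,0,0,0],[4.4,0.09,4.04,0,0,0,0],[4.4,0.09,4.04,0,0,0,0],[4.4,0.09,4.04,0,0,0,0],[4.4,0.09,4.04,0,0,0,0],[4.4,0.09,4.04,0,0,0,0],[4.4,0.09,4.04,0,0,0,0],[4.4,0,0,0,0,0,0],[4.4,0,0,0,0,0,0]]'|grep -E "ee_|grip";python3 -m jog '[[4.4,0,0,1,0,0,0],[4.4,0,0,2,0,0,0],[4.4,0,0,1,0,0,0],[4.4,0,0,0,0,0,0],[4.4,0,0,0,0,0,0],[4.4,0,0,0,0,0,0]]'
```

```text
ee_pos: [0.5935, 0.1253, 0.146]
grip_width: 0.0484
t: 27.67
ee_pos: [0.5949, 0.1223, 0.1083]
tool_rot: [0.001, 1.0, -0.0, 0.0]
contact_force: [-0.6, -0.1, 0.4]
grip_width: 0.0481
finger_force: 41.5
```

```bash
python3 -m jog '[[4.4,0,0,1,0,0,0],[4.4,0,0,1,0,0,0],[4.4,0,0,0.5,0,0,0],[4.4,0,0,0,0,0,0],[4.4,0,0,0,0,0,0],[4.4,0,0,0,0,0,0],[4.4,0,0,0,0,0,0]]'|grep -E "ee_|cont";python3 -m jog '[[5.1,0,0,0,0,0,0],[5.4,0,0,0,0,0,0],[5.8,0,0,0,0,0,0],[6.6,0,0,0,0,0,0],[6.6,0,0,0,0,0,0],[6.6,0,0,-2,0,0,0],[6.6,0,0,-4,0,0,0],[6.6,0,0,-4,0,0,0],[6.6,0,0,-4,0,0,0],[6.6,0,0,0,0,0,0]]'; python3 -m jog '[[6.6,3,-3,0,0,0,0],[6.6,3,-3,0,0,0,0],[6.6,3,-3,0,0,0,0],[6.6,3,-3,0,0,0,0],[6.6,3,-3,0,0,0,0],[6.6,0,0,0,0,0,0],[6.6,0,0,0,0,0,0],[6.6,0,0,0,0,0,0]]'; python3 - <<'E'
from h import *
g=arm.grab_frame("scene");cv2.imwrite("pics/s7.png",cv2.resize(g["frame"][130:310,150:470],(800,450),interpolation=cv2.INTER_CUBIC))
show(("top","scene"),.006)
E
```

```text
ee_pos: [0.5947, 0.1232, 0.0833]
contact_force: [-0.2, 0.0, -0.2]
t: 29.08
ee_pos: [0.597, 0.1235, 0.2342]
tool_rot: [-0.0, 1.0, 0.001, 0.008]
contact_force: [0.5, 0.5, 2.1]
grip_width: 0.0657
finger_force: 0.0
t: 29.75
ee_pos: [0.4476, -0.0242, 0.2233]
tool_rot: [0.0, 1.0, 0.0, 0.001]
contact_force: [0.7, 0.3, 0.1]
grip_width: 0.0661
finger_force: 0.0
top green 194.4,219.2 dia 51mm obj [0.598  0.2123] ring [0.5995 0.2146]
top blue 237.8,270.8 dia 53mm obj [0.5024 0.1265] ring [0.5031 0.1282]
top yellow 189.6,267.1 dia 57mm obj [0.5072 0.2167] ring [0.508  0.2197]
top yellow 515.6,183.0 dia 27mm obj [ 0.6808 -0.3938] ring [ 0.6837 -0.3985]
top yellow 472.6,169.3 dia 27mm obj [ 0.7053 -0.3125] ring [ 0.7086 -0.3162]
top orange 242.2,222.8 dia 78mm obj [0.5939 0.1223] ring [0.5948 0.1231]
scene green 429.4,204.0 dia 45mm obj [0.6077 0.2074] ring [0.6013 0.2144]
scene blue 368.6,185.9 dia 48mm obj [0.5128 0.1216] ring [0.504  0.1281]
scene blue 599.5,78.4 dia 85mm obj [0.4751 0.7997] ring [0.4657 0.8176]
scene blue 514.8,11.7 dia 66mm obj [0.1569 0.7995] ring [0.1421 0.8174]
scene yellow 144.4,375.2 dia 28mm obj [ 0.6893 -0.3965] ring [ 0.6828 -0.399 ]
scene yellow 198.2,365.9 dia 27mm obj [ 0.714  -0.3152] ring [ 0.708  -0.3161]
scene yellow 407.1,171.7 dia 52mm obj [0.5172 0.2122] ring [0.5074 0.2212]
scene orange 389.7,219.4 dia 70mm obj [0.6014 0.1184] ring [0.5975 0.1218]
```

View pics/s7.png

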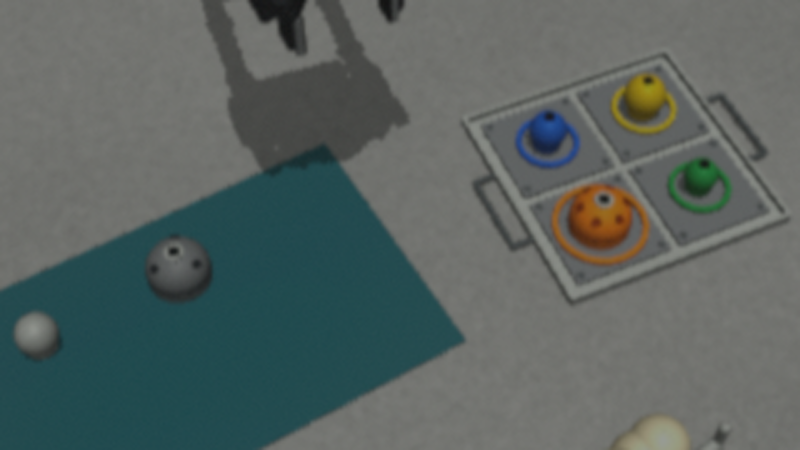

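All four stand upright in their rings, and the implants (178,268) and (37,335) have not moved. One top crop to confirm centring.

```bash
python3 - <<'E'
from h import *
g=arm.grab_frame("top");cv2.imwrite("pics/t7.png",cv2.resize(g["frame"][185:305,150:310],(800,600),interpolation=cv2.INTER_CUBIC))
E
```

```text
(no output)
```

View pics/t7.png

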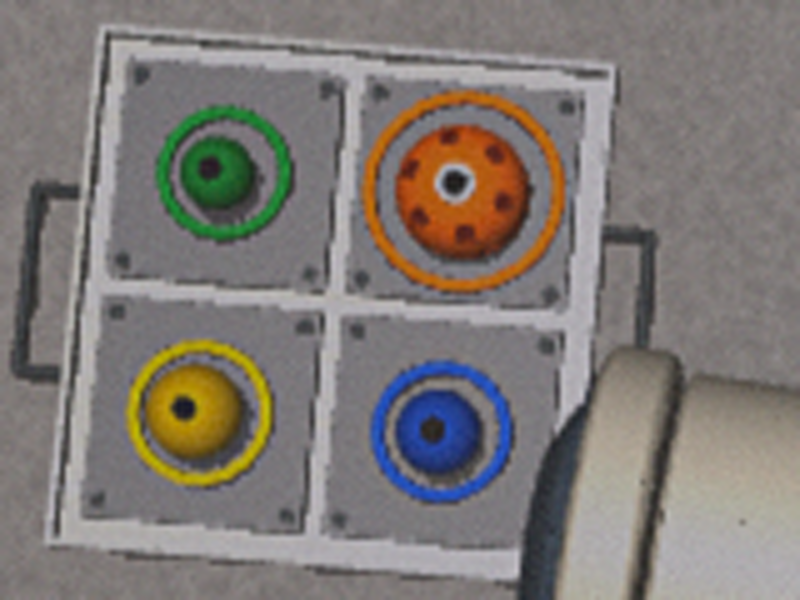

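All four are centred: green (217,172), orange (462,190), yellow (195,412) and blue (438,432), each inside its own ring. Handing in.

```bash
python3 -c "
from cell import arm
print(arm.finish_job())"
```

```text
the job is handed in; nothing more can be done
None
```

The job is handed in at about 30 s on the robot clock: in the last pictures the green, blue and yellow heads and the orange cup stand upright, each centred in its own ring, and both metal implants stand where they were on the mat; the hand-in gave no verdict.

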